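Clamp a doming stake in the leaning ratchet collet

ROBOT

A 7-joint arm with a two-finger parallel gripper is mounted at the origin on a cart in front of the work surface, level with it; the furniture and walls round the work are solid. World frame = base frame: x ahead of the robot, y to its left, z up, the work surface at z = 0. Lengths are in m, angles in rad, forces in N, time in s.
With the tool pointing down it reaches from about 0.4 to 0.85 m from the base axis. Payload 4.4 kg.
Tool frame: the origin (TCP) lies at the very end of the fingers, on their centre line; the grasp point (between the pads) lies 19 mm behind it; z points along the fingers, y is the line along which they close (so a half turn about z gives the same grasp; the last joint's range is limited). The gripper opens to 94 mm and grips with 3 to 60 N. Pads are 16 mm wide; open, the fingers measure 119 mm over their backs; the gripper's body (75 mm by 177 mm) begins 78 mm behind the grasp point.
Start: joints at [1.095, 0.628, 0.038, 1.517, -0.027, 0.996, -0.02], TCP at [0.259, -0.596, 0.205] pointing down, gripper open.
Joint ranges: [-3.06, 3.06], [-0.37, 2.12], [-1.25, 1.32], [0.18, 2.47], [-1.1, 4.24], [0.23, 1.98], [-2.94, 2.94]. Speed limits (rad/s): [2.57, 2.57, 3.14, 3.14, 3.14, 3.14, 3.14].

INTERFACE

Orientations are given as [roll, pitch, yaw] about the fixed x, y, z axes, in that order (R = Rz(yaw) Ry(pitch) Rx(roll)).
In Python, from cell import bot gives the robot as it stands.
- The arm moves only by the shell command python3 -m crank 'ROWS' [FORCE]. ROWS is JSON, a list that holds one entry, the list of rows, each a list of 7 numbers: the shift along the tool's x, y, z in units of 0.15 m (1.0 is 0.15 m), then the turn, a rotation vector about the tool's x, y, z in units of 180 degrees (1.0 is 180 degrees), then the opening, from 0 (shut) to 1 (fully open). In form: [[[x, y, z, wx, wy, wz, gripper], ...]]. A call has 1 to 12 rows; each row is the pose to reach, as a shift and turn from the pose commanded when the call began, along the tool's axes at that moment, turning the shorter way round; what a row does not reach only later rows make up. A row lasts 1/10 s, in which the tool goes at most 50 mm and 8.59 degrees, less where a joint would pass 70% of its speed; a pose out of reach is approached as far as the arm can. A call with a number of a shift or a turn outside -1 to 1 is refused whole. A call with a gripper value outside its range is refused whole. The fingers move at their own pace and stop on an object; FORCE is the grip in N (left out, the last holds). Time passes only in rows, so rows that repeat a pose let the fingers close. It gives the time, the measured TCP pose, the force, the opening and the grip force at its end, in the units of the state.
- bot.get_state(): the state, without advancing time (a new reading comes with each control period).
- bot.capture(name): name is "scene" or "top" or "wrist"; returns the picture (400x640x3 uint8, blue, green, red); there is no depth.
- bot.camera_model(name): a dict with "mtx" (3x3 intrinsics, pixels), "extrinsics" (4x4, takes a point from world to camera coordinates). Camera axes: x right, y down, z forward; pixel columns grow to the right and rows downward; lengths in m; the calibration is good to about 2 mm. A picture is of the moment at which its call begins: read the wrist's pose just before it. camera_model takes no time and is no camera call; for the wrist camera it gives the pose at the moment of the call.
- bot.hand_in(): hands the job in; it is judged then, once.
The state is a dict: "t": time; "qpos": joint angles; "joint_vel": joint speeds; "joint_efforts": joint torques, N m; "tcp_pos": TCP position; "tcp_rot": TCP orientation; "wrist_force": force on the tool from outside, world axes, zero at the start; "moment": the same for the moment, N m; "width": opening from 0.0 (shut) to 1.0 (fully open); "finger_force": force on a finger pad.
Only numpy, scipy, OpenCV 4.12 (cv2) and the standard library are available. Lean on these libraries where they do the work, as an engineer would, in place of code of your own. Each camera call takes 0.05 s, during which the arm holds its last target. There are 200 camera calls.

TASK

Take the all-steel doming stake out of the wooden rack and set it, shank down, fully home in the leaning collet of the green stand, and let go of it. Then work the red-knobbed ratchet lever to and fro (clockwise drives, back runs loose) until both jaws grip the stake firmly, stopping once the lever has clearly stiffened, without forcing it. Finish with the lever run loose all the way back to its anticlockwise stop and let go, the jaws still gripping; leave the brass-headed stake, the cans and the pliers alone.

Things in the scene. Friction and masses are not known exactly. Their poses are not given: they have to be found in the camera images.
- stand: green cast stand, fixed to the table, base 150 (x) x 130 (y) x 14 mm; origin: centre of its underside, z up. Its head rises to 0.22 m and leans 26 degrees from vertical towards the stand's -x (roughly at the robot)
- collet_mouth (a point): point on the collet axis level with the jaw tops. z: along the collet axis, up out of it (26 degrees from vertical); y: line along which the jaws slide; x: away from the robot and up. Jaw faces start 26 to 31 mm apart; under them, from 18 mm down the axis, a round hole flared to 27 mm narrows by 34 mm down to a bore 18.4 mm wide, its floor 54 mm down the axis
- bore_floor (a point): centre of the floor of the bore, on the collet axis; same axes as collet_mouth. The stake is home when the end of its shank stands here
- steel_stake: doming stake, all bright steel, 125 mm long, 0.3 kg, loose: shank 16 mm wide and 66 mm long with chamfered end, then a body 26 mm wide with a rounded top. Origin: centre of the shank's end; z along the stake to its head. It starts upright in one of the rack's holes, 34 mm deep, its body clear above the rack; it balances 74 mm from the origin; grasp it 75 to 100 mm from there
- brass_stake: stake of the same shape with a brass body, in the other hole of the rack: leave it there
- rack: fixed wooden block 75 (x) x 150 (y) x 42 mm with two holes, 36 mm either side of its centre along its y axis, 18 mm wide and 34 mm deep; origin: centre of its underside
- jaw_left: steel jaw at the collet's +y side, 34 x 12 x 18 mm, in a dark slide; origin: middle of the lower edge of its gripping face. Both jaws move together towards the axis, 4 mm each per radian of the hidden ratchet nut that the lever drives; pressing on the stake each gains about 120 N per radian. 30 to 70 N each is a firm grip; above 50 N it settles back to 50. Nothing opens them again
- jaw_right: the same at the -y side
- lever (a joint): angle of the ratchet lever about the collet axis, rad: 0 = anticlockwise stop, 1.3 = clockwise stop; starts at 0.2 to 0.9. In the x-y plane of collet_mouth the arm points, to the left, at 2.395 minus this (from +x towards +y). Clockwise, the pawl finds the next tooth within 0.26 rad, then drives the nut; back, it clicks loose and the nut stays. Two to four strokes close the jaws
- knob_grip (a point): middle of the lever's red knob, a round post 23 mm wide, 47 mm high, along the collet axis (its z), free to spin; 95 mm from the axis, 6 mm lower along it than collet_mouth, 28 mm above the arm. Force there while moving: 1 to 2 N loose, 6.5 N driving open jaws, then 8 to 10 N more per radian as the jaws press (standing still, some 3 N less); 9 to 12 N is a firm grip, over 15 N is forced
- punch_can_grey: grey tin with punches, 55 mm diameter, 62 mm high, loose: leave it; origin at the centre of its underside
- punch_can_copper: copper-coloured tin with punches, 55 mm diameter, 62 mm high, loose: leave it; origin at the centre of its underside
- pliers_navy: pliers with navy handles, 194 mm long, lying loose: leave them; origin at their middle

How it is judged:
On the way, in this order (a step that is already met when the one before it is completed fails the run):
1. the steel stake stands fully home in the collet, let go by the fingers (distance between steel_stake and bore_floor below 0.008 m and angle between the z axis of steel_stake and the z axis of bore_floor, either way round below 0.2 rad and contact force between the fingers and steel_stake below 0.3 N), for 0.2 s.
2. both jaws grip the stake firmly (distance between steel_stake and bore_floor below 0.008 m and contact force between each of jaw_left, jaw_right and steel_stake above 20 N), for 0.2 s.
At the end, for the whole second after the job is handed in: the steel stake stands home in the collet (shank end within 8 mm of the bore floor, along the collet axis within 11 degrees), at rest, each jaw pressing on it with more than 20 N; the lever lies within 0.1 rad of its anticlockwise stop; the brass-headed stake is still in its hole (all of step 2 and angle between the z axis of steel_stake and the z axis of bore_floor, either way round below 0.2 rad and value of joint lever below 0.1 rad and linear speed of steel_stake below 0.01 m/s and distance of brass_stake from where it was at the start of the episode below 0.015 m); the robot touches nothing.
It fails at once if a jaw is forced: more than 110 N on the stake (contact force between any of jaw_left, jaw_right and steel_stake above 110 N).
It fails at once if the brass-headed stake is pulled out or a can or the pliers are shifted by more than 3 cm (distance of any of brass_stake, punch_can_grey, punch_can_copper, pliers_navy from where it was at the start of the episode above 0.03 m).
It also fails if it takes over 64 s, if anything falls off the work surface, if the arm or the gripper's body presses on something with over 40 N, if the wrist force passes 120 N, or if a joint passes its speed limit or range.

## Working session

There is one attempt and no reset: what is moved stays moved. The work goes in short steps, Python scripts to look and compute and a shell command to move; the robot and the scene stay as the last step left them, time stands still between calls to the robot, and variables do not carry over. Pictures are saved under pics/ and viewed, at most 10 in all, crops included, and the job is handed in when it is done.

```bash
ls; mkdir -p pics
python3 - <<'E'
from cell import bot
import cv2,numpy as np
print(bot.get_state())
for n in("scene","top"):
    cv2.imwrite(f"pics/{n}0.png",bot.capture(n)); m=bot.camera_model(n); print(n,np.round(m["mtx"],1).tolist(),np.round(m["extrinsics"],4).tolist())
E
```

```text
pics
{'t': 0.0, 'qpos': array([ 1.09521163,  0.62932492,  0.03842873,  1.51834796, -0.02696528,
        0.99629971, -0.02000625]), 'joint_vel': array([ 0.00031757,  0.00036945,  0.00172813, -0.00177585,  0.00034573,
       -0.00224684, -0.00128286]), 'joint_efforts': array([-4.63505808e-05, -5.49727035e+01,  1.14370231e+00, -1.86628157e+01,
       -5.21675998e-02,  2.37083092e-02,  1.06749840e-04]), 'tcp_pos': array([ 0.2587284 , -0.59556812,  0.20457405]), 'tcp_rot': array([-3.13973089e+00,  4.44354167e-05,  4.09808535e-01]), 'wrist_force': array([-0.44162483, -0.1537575 , -0.01922133]), 'moment': array([-0.0320298 , -0.0453643 ,  0.02860535]), 'finger_force': 0.0, 'width': 0.9990213369424019}
scene [[468.7, 0.0, 322.5], [0.0, 468.7, 203.9], [0.0, 0.0, 1.0]] [[-0.5479, -0.8365, 0.0094, 0.2746], [-0.5267, 0.3362, -0.7807, 0.423], [0.6499, -0.4327, -0.6248, 0.971], [0.0, 0.0, 0.0, 1.0]]
top [[427.5, 0.0, 317.1], [0.0, 427.5, 204.1], [0.0, 0.0, 1.0]] [[0.0259, -0.9994, -0.0211, -0.0222], [-0.9831, -0.0216, -0.1816, 0.6005], [0.181, 0.0254, -0.9832, 1.2133], [0.0, 0.0, 0.0, 1.0]]
```

View pics/scene0.png

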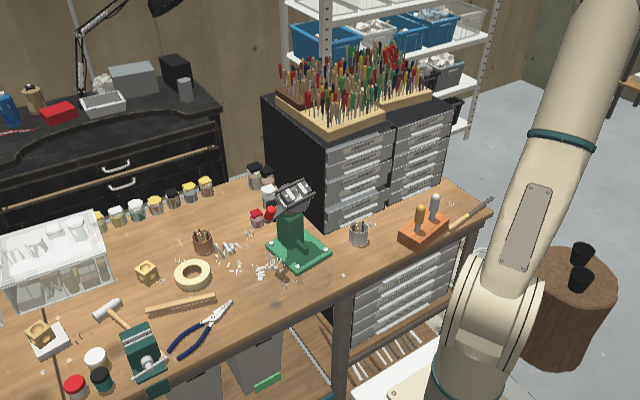

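View pics/top0.png

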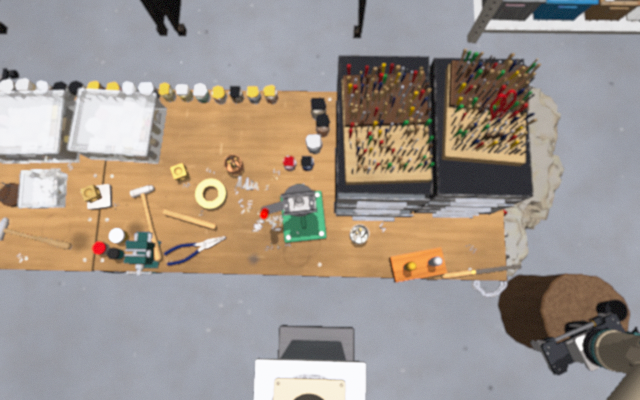

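Scene: stand at (298,235), rack at (423,230) with the brass stake left and the steel right (434,205). Top: rack at (418,265), steel head (436,261), brass (411,266), stand (302,215), red knob (264,213). I'll enlarge crops of both views.

Run:
```python
import cv2,numpy as np
s=cv2.imread("pics/scene0.png");t=cv2.imread("pics/top0.png")
f=lambda im,x,y:cv2.resize(im[y:y+75,x:x+100],(400,300),interpolation=cv2.INTER_CUBIC)
cv2.imwrite("pics/m1.png",np.vstack([np.hstack([f(s,245,170),f(s,385,180)]),np.hstack([f(t,250,175),f(t,375,230)])]))
```

```text
(no output)
```

View pics/m1.png

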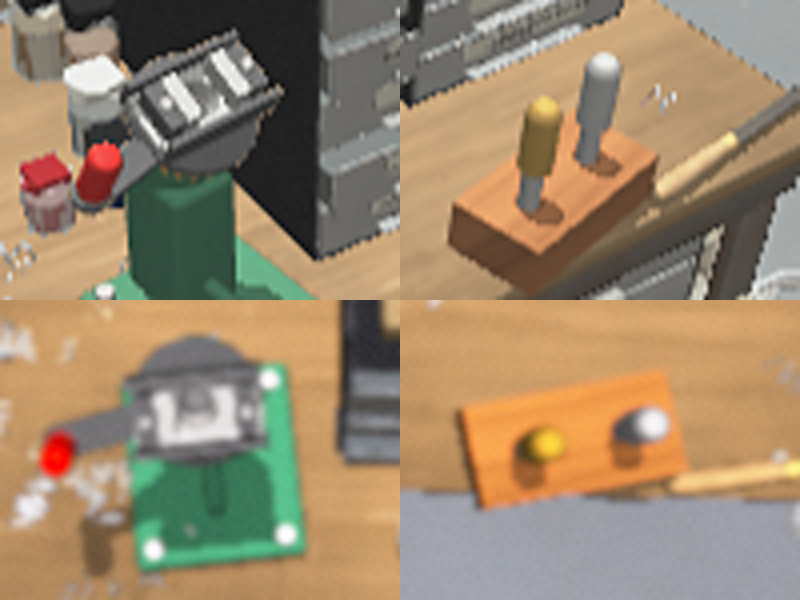

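```bash
cat > h.py <<'E'
from cell import bot
import cv2,numpy as np
from scipy.spatial.transform import Rotation as R
def ray(n,uv,m=None):
    m=m or bot.camera_model(n);E=np.array(m["extrinsics"]);K=np.array(m["mtx"])
    d=E[:3,:3].T@np.linalg.solve(K,[uv[0],uv[1],1.]);return -E[:3,:3].T@E[:3,3],d/np.linalg.norm(d)
def onz(n,uv,z,m=None):
    o,d=ray(n,uv,m);return o+d*(z-o[2])/d[2]
def tri(rays):
    A=sum(np.eye(3)-np.outer(d,d) for o,d in rays);b=sum((np.eye(3)-np.outer(d,d))@o for o,d in rays)
    p=np.linalg.solve(A,b);return p,[float(np.linalg.norm(np.cross(p-o,d))) for o,d in rays]
def proj(n,p,m=None):
    m=m or bot.camera_model(n);E=np.array(m["extrinsics"]);q=np.array(m["mtx"])@(E[:3,:3]@p+E[:3,3]);return q[:2]/q[2]
def tool(): # tcp pose, R
    s=bot.get_state();return s,s["tcp_pos"],R.from_euler("xyz",s["tcp_rot"])
def goto(p,Rt,ref=None):
    """row numbers to reach tcp p with rotation Rt (from measured pose or ref=(p,R))"""
    if ref is None: _,p0,R0=tool()
    else: p0,R0=ref
    return np.round(R0.inv().apply(np.array(p)-p0)/.15,4),np.round((R0.inv()*Rt).as_rotvec()/np.pi,4)
E
python3 - <<'E'
from h import *
np.set_printoptions(precision=4,suppress=True)
print("base",*[onz("top",c,.014) for c in [(322,191.75),(325.75,237.75),(285,242.5),(281,195.5)]])
print("rack",*[onz("top",c,.042) for c in [(390.5,256.75),(441.75,248.25),(447,272.5),(395.5,282)]])
s=lambda x,y,ox,oy:(ox+x/4,oy+y/4)
T=lambda a,b:print(tri([ray("scene",a),ray("top",b)]))
T(s(202,70,385,180),s(252,123,375,230)) # steel head
T(s(143,112,385,180),s(145,143,375,230)) # brass
T(s(104,158,245,170),s(58,154,250,175)) # knob top
T(s(205,95,245,170),s(196,112,250,175)) # collet
print("cam wrist",bot.camera_model("wrist"))
E
```

```text
base [ 0.6473 -0.0209  0.014 ] [ 0.5057 -0.0356  0.014 ] [0.4884 0.087  0.014 ] [0.6328 0.1051 0.014 ]
rack [ 0.4517 -0.2258  0.042 ] [ 0.48   -0.3752  0.042 ] [ 0.4104 -0.3884  0.042 ] [ 0.3795 -0.2399  0.042 ]
(array([ 0.4395, -0.3425,  0.1211]), [0.0008391566077401923, 0.0008391566077401839])
(array([ 0.4234, -0.2695,  0.1258]), [4.556839030497517e-05, 4.556839030497408e-05])
(array([0.5444, 0.1238, 0.2104]), [3.805664579843101e-05, 3.805664579847637e-05])
(array([0.5751, 0.0352, 0.2026]), [0.0007130941698783656, 0.0007130941698784944])
cam wrist {'mtx': array([[335.0288,   0.    , 318.0346],
       [  0.    , 335.0288, 192.9079],
       [  0.    ,   0.    ,   1.    ]]), 'extrinsics': array([[ 0.398 , -0.9174, -0.0012, -0.6486],
       [-0.8866, -0.385 ,  0.2563, -0.0257],
       [-0.2356, -0.1009, -0.9666,  0.3921],
       [ 0.    ,  0.    ,  0.    ,  1.    ]])}
```

Run:
```python
from h import *
s,p,Q=tool();o,d=ray("wrist",(318,193));print("cam in tool",Q.inv().apply(o-p),Q.inv().apply(d))
E=np.array(bot.camera_model("wrist")["extrinsics"]);print("right",Q.inv().apply(E[0,:3]))
Rt=R.from_euler("xyz",[np.pi,0,np.radians(98)])
print(goto([.438,-.343,.215],Rt))
```

```text
cam in tool [ 0.07524148 -0.00062563 -0.18009252] [-2.56614367e-01  2.20275314e-04  9.66513848e-01]
right [-4.89742784e-04  9.99999772e-01 -4.64899155e-04]
(array([ 1.7668, -1.0688, -0.0671]), array([-5.00e-04, -4.00e-04, -4.14e-01]))
```

```bash
python3 -m crank '[[[0.2,-0.12,-0.01,0,0,-0.045,0.8],[0.45,-0.27,-0.02,0,0,-0.09,0.7],[0.7,-0.42,-0.03,0,0,-0.135,0.6],[0.9,-0.53,-0.03,0,0,-0.18,0.6],[0.9,-0.53,-0.03,0,0,-0.207,0.6],[0.9,-0.53,-0.03,0,0,-0.207,0.6]]]' 15
python3 - <<'E'
from h import *
print(goto([.438,-.343,.215],R.from_euler("xyz",[np.pi,0,np.radians(98)])),bot.get_state()["qpos"])
E
```

```text
t: 0.7
tcp_pos: [0.3518, -0.4684, 0.2098]
tcp_rot: [-3.141, -0.001, 1.063]
wrist_force: [-0.0, -0.5, -0.3]
width: 0.6
finger_force: 0.0
(array([ 1.0098,  0.0951, -0.0339]), array([-1.000e-04, -2.000e-04, -2.062e-01])) [ 0.97305244  0.53274431 -0.14543937  1.69410568  0.09193477  0.92198427
  0.2837004 ]
```

```bash
python3 -m crank '[[[0.25,0.02,0,0,0,-0.045,0.6],[0.5,0.05,-0.02,0,0,-0.09,0.6],[0.75,0.07,-0.03,0,0,-0.135,0.6],[1,0.095,-0.034,0,0,-0.18,0.6],[1,0.095,-0.034,0,0,-0.206,0.6],[1,0.095,-0.034,0,0,-0.206,0.6]]]'
python3 - <<'E'
from h import *
m=bot.camera_model("wrist");im=bot.capture("wrist");cv2.imwrite("pics/w1.png",im)
s,p,Q=tool();print(p,s["tcp_rot"],s["qpos"],proj("wrist",np.array([.4395,-.3425,.133]),m))
np.save("w1.npy",np.array(m["extrinsics"]))
E
```

```text
t: 1.3
tcp_pos: [0.4368, -0.3458, 0.2148]
tcp_rot: [-3.141, -0.0, 1.706]
wrist_force: [0.5, -0.3, -0.5]
width: 0.6
finger_force: 0.0
[ 0.436003   -0.34675848  0.21473903] [-3.14060245e+00  2.07126314e-04  1.70215835e+00] [ 0.84170193  0.49967252 -0.33025332  1.76257844  0.19868443  0.9126351
  0.55814864] [321.15178719 196.25345696]
```

View pics/w1.png

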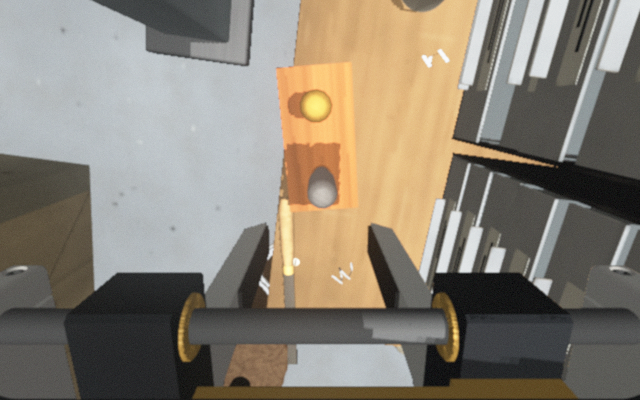

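Wrist view: steel stake's dome centred about (322,190), brass at (316,105), rack between rows 65 and 210.

Run:
```python
from h import *
m=bot.camera_model("wrist");m["extrinsics"]=np.load("w1.npy")
im=cv2.imread("pics/w1.png")
print(im[150:212:4,322].tolist())
for c in (322,190.5),(316,105): print(onz("wrist",c,.12,m))
hsv=cv2.cvtColor(im,cv2.COLOR_BGR2HSV)
k=(hsv[...,1]<70).astype(np.uint8);k[:150]=0;k[212:]=0;k[:,:300]=0;k[:,345:]=0
n,l,st,c=cv2.connectedComponentsWithStats(k);print(st,c)
st=onz("wrist",(322,190.5),.12,m)
print(goto([st[0],st[1],.08],R.from_euler("xyz",[np.pi,0,np.radians(97)])))
```

```text
[[76, 126, 200], [81, 130, 201], [76, 121, 190], [72, 119, 189], [74, 99, 140], [95, 102, 117], [95, 104, 119], [91, 102, 115], [128, 138, 149], [157, 164, 172], [192, 199, 205], [194, 202, 208], [192, 200, 207], [176, 182, 191], [146, 153, 159], [124, 184, 233]]
[ 0.44013038 -0.3409385   0.12      ]
[ 0.42580284 -0.27215282  0.12      ]
[[     0      0    640    400 255126]
 [   308    168     29     40    874]] [[319.49296034 199.53781661]
 [321.55491991 188.4610984 ]]
(array([0.035 , 0.0333, 0.8982]), array([-0.0003,  0.0001,  0.0029]))
```

```bash
python3 -m crank '[[[0.025,0.033,0.25,0,0,0,0.6],[0.025,0.033,0.5,0,0,0,0.6],[0.025,0.033,0.75,0,0,0,0.6],[0.025,0.033,0.9,0,0,0,0.6],[0.025,0.033,0.9,0,0,0,0.6],[0.025,0.033,0.9,0,0,0,0],[0.025,0.033,0.9,0,0,0,0],[0.025,0.033,0.9,0,0,0,0],[0.025,0.033,0.9,0,0,0,0],[0.025,0.033,0.9,0,0,0,0]]]' 30
python3 - <<'E'
from h import *
s,p,Q=tool();print(p,s["tcp_rot"],s["width"]*94,s["wrist_force"],s["finger_force"],s["qpos"])
E
```

```text
t: 2.35
tcp_pos: [0.4415, -0.3418, 0.0811]
tcp_rot: [3.141, 0.001, 1.707]
wrist_force: [-1.1, -1.2, 5.1]
width: 0.271
finger_force: 29.9
[ 0.44145956 -0.34183752  0.08112584] [3.14097198e+00 1.41164357e-03 1.70675173e+00] 25.513642684318235 [-1.12234708 -1.15006165  5.13527076] 29.89403870422393 [ 0.78051805  0.67871458 -0.26530321  1.88390032  0.29054585  0.61492961
  0.46874132]
```

```bash
python3 -m crank '[[[0,0,-0.1,0,0,0,0],[0,0,-0.25,0,0,0,0],[0,0,-0.45,0,0,0,0],[0,0,-0.7,0,0,0,0],[0,0,-0.95,0,0,0,0],[0,0,-1,0,0,0,0]]]' 30
cat >> h.py <<'E'
def collet(yaw=np.radians(7)):
    a=np.radians(26);B=R.from_euler("z",yaw).as_matrix()@np.array([[np.cos(a),0,-np.sin(a)],[0,1,0],[np.sin(a),0,np.cos(a)]])
    return B # columns xc,yc,zc
def toolR(B): return R.from_matrix(np.column_stack([B[:,1],B[:,0],-B[:,2]]))
E
python3 - <<'E'
from h import *
B=collet();M=np.array([.575,.035,.205])
s,p,Q=tool();print(p,s["tcp_rot"],s["width"]*94,s["wrist_force"])
print(goto(M+.15*B[:,2]-.05*B[:,1],toolR(B)))
E
```

```text
t: 2.95
tcp_pos: [0.4434, -0.3422, 0.2339]
tcp_rot: [3.136, 0.005, 1.707]
wrist_force: [1.5, -0.7, -3.7]
width: 0.269
finger_force: 29.9
[ 0.44339242 -0.34224846  0.23388738] [3.13621931 0.0048659  1.70707513] 25.324293924789924 [ 1.50834228 -0.70580508 -3.74308472]
(array([ 2.0419,  0.7717, -0.712 ]), array([-0.1427,  0.0005,  0.0048]))
```

```bash
python3 -m crank '[[[0.15,0.05,-0.1,0,0,0,0],[0.4,0.15,-0.25,0,0,0,0],[0.65,0.25,-0.4,0,0,0,0],[0.9,0.35,-0.5,0,0,0,0],[1,0.4,-0.5,0,0,0,0]]]' 30
python3 - <<'E'
from h import *
B=collet();M=np.array([.575,.035,.205])
print(goto(M+.15*B[:,2]-.05*B[:,1],toolR(B)))
E
```

```text
t: 3.45
tcp_pos: [0.4819, -0.1795, 0.3061]
tcp_rot: [3.139, -0.001, 1.713]
wrist_force: [-0.5, 0.6, -3.5]
width: 0.271
finger_force: 29.9
(array([ 1.0033,  0.3727, -0.2227]), array([-0.1435, -0.0018,  0.0061]))
```

```bash
python3 -m crank '[[[0.2,0.08,-0.05,-0.03,0,0,0],[0.45,0.17,-0.1,-0.06,0,0,0],[0.7,0.26,-0.16,-0.1,0,0,0],[0.9,0.33,-0.2,-0.13,0,0.003,0],[1,0.37,-0.22,-0.143,-0.002,0.006,0],[1,0.37,-0.22,-0.143,-0.002,0.006,0],[1,0.37,-0.22,-0.143,-0.002,0.006,0]]]' 30
python3 - <<'E'
from h import *
m=bot.camera_model("wrist");im=bot.capture("wrist");cv2.imwrite("pics/w2.png",im)
s,p,Q=tool();print(p,s["tcp_rot"],s["qpos"],proj("wrist",np.array([.575,.035,.205]),m))
np.save("w2.npy",np.array(m["extrinsics"]))
E
```

```text
t: 4.15
tcp_pos: [0.5139, -0.0288, 0.3369]
tcp_rot: [2.695, 0.002, 1.688]
wrist_force: [0.1, -0.2, -3.6]
width: 0.275
finger_force: 30.0
[ 0.51456554 -0.02935309  0.33720093] [2.69463022e+00 1.61550171e-03 1.68674386e+00] [ 0.5375409   0.09224177 -0.52416649  2.09276037 -0.02680593  0.525971
  0.16207691] [321.67340728 124.06518278]
```

View pics/w2.png

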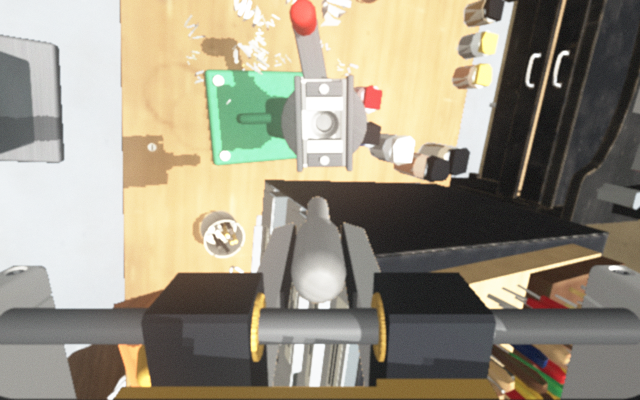

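Wrist view down the collet: bore ring at about (326,122), jaws above/below at rows ~95/150, red knob (303,15), held stake's shank tip at (318,205). I'll enlarge.

Run:
```python
import cv2,numpy as np
im=cv2.imread("pics/w2.png")
a=cv2.resize(im[70:175,275:375],None,fx=5,fy=5,interpolation=cv2.INTER_CUBIC)
b=cv2.resize(im[190:295,285:345],None,fx=5,fy=5,interpolation=cv2.INTER_CUBIC)
cv2.imwrite("pics/m2.png",np.hstack([a,b]))
h=cv2.cvtColor(im,cv2.COLOR_BGR2HSV);k=((h[...,1]>170)&((h[...,0]<8)|(h[...,0]>172))).astype(np.uint8);k[60:]=0
n,l,st,c=cv2.connectedComponentsWithStats(k);print(st[st[:,4]>30],c[st[:,4]>30])
```

```text
[[     0      0    640    400 255975]] [[319.50165055 199.51730442]]
```

View pics/m2.png

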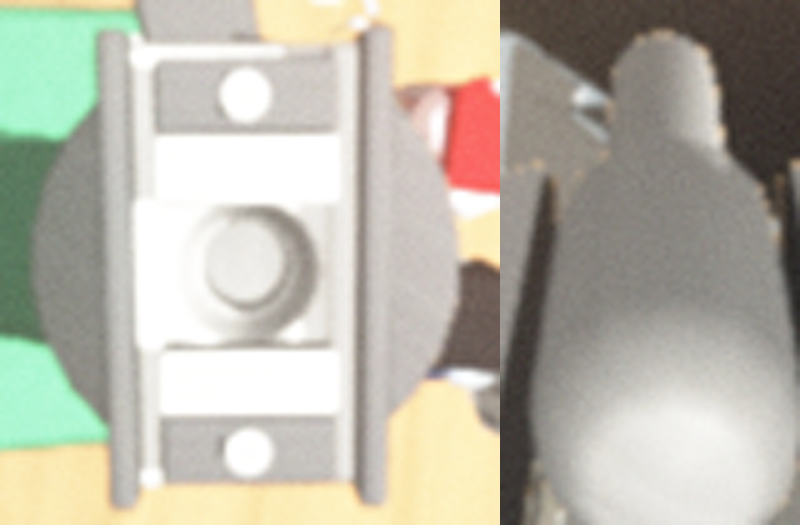

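```bash
cat >> h.py <<'E'
def blobs(im,box,thr,amin,amax):
    x0,y0,x1,y1=box;g=cv2.cvtColor(im,cv2.COLOR_BGR2GRAY)[y0:y1,x0:x1]
    g=cv2.resize(g,None,fx=4,fy=4,interpolation=cv2.INTER_CUBIC)
    n,l,st,c=cv2.connectedComponentsWithStats((g>thr).astype(np.uint8))
    return [(np.round([x0+(c[i][0]+.5)/4-.5,y0+(c[i][1]+.5)/4-.5],2).tolist(),(st[i][2:]/[4,4,16]).tolist()) for i in range(1,n) if amin<st[i][4]/16<amax]
E
python3 -m crank '[[[0,0,0,0,0,0,0],[0,-0.2,0,0,0,0,0],[0,-0.4,0,0,0,0,0],[0,-0.45,0,0,0,0,0],[0,-0.45,0,0,0,0,0],[0,-0.45,0,0,0,0,0],[0,-0.45,0,0,0,0,0]]]' 30
python3 - <<'E'
from h import *
m=bot.camera_model("wrist");im=bot.capture("wrist");cv2.imwrite("pics/w3.png",im);np.save("w3.npy",np.array(m["extrinsics"]))
s,p,Q=tool();print(p,s["tcp_rot"]);
a=cv2.imread("pics/w2.png");q=proj("wrist",np.array([.575,.035,.205]),m);print(q)
u=int(q[0]);v=int(q[1])
for t in (200,225,240):
  print(t,blobs(a,(275,70,375,175),t,40,900));print(blobs(im,(u-50,v-55,u+50,v+50),t,40,900))
cv2.imwrite("pics/m3.png",cv2.resize(im[:200,300:500],None,fx=3,fy=3,interpolation=cv2.INTER_CUBIC))
E
```

```text
t: 4.9
tcp_pos: [0.4563, -0.0355, 0.3097]
tcp_rot: [2.69, 0.002, 1.688]
wrist_force: [0.0, 0.6, -4.2]
width: 0.275
finger_force: 30.0
[ 0.45595755 -0.03540363  0.30949713] [2.69064875e+00 1.90524954e-03 1.68796470e+00]
[387.38228119 124.044373  ]
200 []
[([348.46, 81.17], [27.5, 27.75, 566.5625]), ([425.46, 146.72], [9.0, 17.75, 108.3125]), ([390.44, 159.85], [10.5, 10.5, 86.6875])]
225 [([323.74, 88.51], [10.25, 11.0, 87.5]), ([370.02, 114.24], [10.25, 14.5, 113.1875]), ([336.31, 134.28], [9.25, 10.5, 43.8125]), ([324.33, 160.03], [9.25, 9.5, 71.75])]
[([351.66, 79.02], [23.75, 26.0, 320.125]), ([393.52, 88.48], [10.0, 10.75, 85.5625]), ([399.38, 134.17], [9.5, 9.5, 42.125]), ([434.22, 151.57], [5.0, 25.25, 105.5625]), ([343.52, 149.14], [9.0, 11.0, 73.6875]), ([390.29, 159.87], [9.25, 9.25, 68.6875]), ([422.49, 168.52], [14.25, 11.5, 92.1875])]
240 [([312.79, 80.12], [30.25, 7.75, 77.125]), ([323.69, 88.52], [9.5, 10.0, 74.125]), ([369.38, 110.69], [9.75, 6.75, 41.0]), ([324.71, 146.01], [37.25, 12.75, 456.9375]), ([324.29, 160.02], [8.75, 8.5, 60.625])]
[([343.91, 81.23], [8.5, 10.5, 69.75]), ([380.0, 80.28], [27.5, 5.75, 65.0625]), ([393.44, 88.48], [9.5, 10.0, 73.875]), ([384.87, 111.51], [43.75, 43.5, 795.9375]), ([434.33, 151.31], [4.75, 23.25, 94.0625]), ([390.6, 145.9], [35.5, 13.0, 431.625]), ([343.45, 149.06], [8.25, 9.75, 61.1875]), ([390.22, 159.87], [8.5, 8.75, 58.6875])]
```

View pics/m3.png

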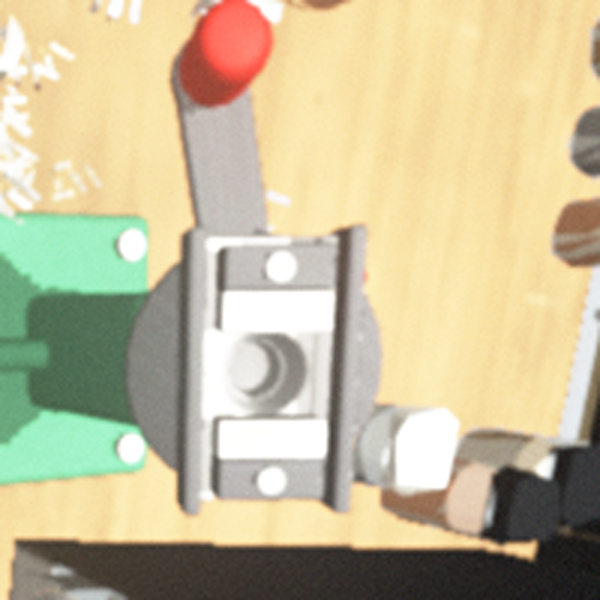

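Crop of second view: collet mouth at (391.8,125.2), knob top (379,12), screws (393.5,88.5)/(390.3,159.9).

```bash
cat >> h.py <<'E'
def W(i):
    m=bot.camera_model("wrist");m["extrinsics"]=np.load(f"w{i}.npy");return m
E
python3 - <<'E'
from h import *
np.set_printoptions(precision=4,suppress=True)
m2,m3=W(2),W(3)
T=lambda a,b,*r:tri([ray("wrist",a,m2),ray("wrist",b,m3),*r])
a=T((323.72,88.5),(393.5,88.48));b=T((324.32,160.03),(390.3,159.87));c=T((324.6,125),(391.8,125.2));f=T((324.2,122.4),(383.3,122.3))
for x in(a,b,c,f):print(x[0],np.array(x[1]))
d=a[0]-b[0];print("screw line",d,np.linalg.norm(d),np.degrees(np.arctan2(-d[0],d[1])))
print("mid",(a[0]+b[0])/2, "axis est",(c[0]-f[0])/np.linalg.norm(c[0]-f[0]))
# base studs/ corners for yaw: stand base corner screws w3
for g in((343.6,81.2),(343.5,149.1)):print("stud",onz("wrist",g,.016,m3))
for g in((303,15),):pass
o,dd=ray("wrist",(379.3,12.3),m3)
for yaw in(4,7):
    B=collet(np.radians(yaw));M=c[0]
    t=np.dot(M+.0175*B[:,2]-o,B[:,2])/np.dot(dd,B[:,2]);k=B.T@(o+t*dd-M);print(yaw,"knob",k,np.hypot(*k[:2]),2.395-np.arctan2(k[1],k[0]))
s,p,Q=tool()
# held stake shank tip seen vs tool axis
print("tip proj if on axis 73mm w2:",proj("wrist",np.array([0,0,0.])))
E
```

```text
[0.5681 0.0667 0.2153] [0. 0.]
[0.5769 0.0018 0.2151] [0. 0.]
[0.5743 0.0344 0.2129] [0.0001 0.0001]
[0.5933 0.0368 0.1738] [0. 0.]
screw line [-0.0087  0.0649  0.0001] 0.06545615841045462 7.646831291741209
mid [0.5725 0.0342 0.2152] axis est [-0.4369 -0.0552  0.8978]
stud [0.6285 0.0926 0.016 ]
stud [ 0.6425 -0.0077  0.016 ]
4 knob [-0.0228  0.0912  0.0175] 0.09403701519080754 0.5789881844791773
7 knob [-0.0189  0.0921  0.0175] 0.09399111333832133 0.6222797233210826
tip proj if on axis 73mm w2: [-405.3189   84.9565]
```

```bash
cat >> h.py <<'E'
B=collet(np.radians(7.7));M=np.array([.5743,.0344,.2129]);Rt=toolR(B)
def at(x,y,z): return M+B@np.array([x,y,z])   # collet coordinates
def inc(p): return B.T@(np.array(p)-M)
E
python3 - <<'E'
from h import *
s,p,Q=tool();print(inc(p))
print(goto(at(0,.0012,.1),Rt))
E
```

```text
[-0.07146719 -0.05331797  0.14233104]
(array([0.373 , 0.4719, 0.2774]), array([-0.0009,  0.0029, -0.0047]))
```

```bash
python3 -m crank '[[[0.1,0.12,0.05,0,0,0,0],[0.22,0.28,0.14,0,0,-0.002,0],[0.33,0.42,0.24,0,0.002,-0.004,0],[0.373,0.472,0.277,-0.001,0.003,-0.005,0],[0.373,0.472,0.277,-0.001,0.003,-0.005,0],[0.373,0.472,0.277,-0.001,0.003,-0.005,0],[0.373,0.472,0.277,-0.001,0.003,-0.005,0]]]' 30
python3 - <<'E'
from h import *
s,p,Q=tool();print(inc(p),s["wrist_force"],goto(at(0,.0012,.1),Rt))
m=bot.camera_model("wrist");im=bot.capture("wrist");cv2.imwrite("pics/w4.png",im);np.save("w4.npy",np.array(m["extrinsics"]))
a=im[70:270,240:400];sc=cv2.resize(bot.capture("scene")[160:260,240:340],None,fx=4,fy=4,interpolation=cv2.INTER_CUBIC)
a=cv2.resize(a,(400*160//200,400),interpolation=cv2.INTER_CUBIC)
cv2.imwrite("pics/m4.png",np.hstack([a,sc]))
print(proj("wrist",M,m),proj("wrist",p-.073*B[:,2]-.0012*B[:,1],m))
E
```

```text
t: 5.65
tcp_pos: [0.5287, 0.0289, 0.3019]
tcp_rot: [2.69, 0.001, 1.705]
wrist_force: [-0.3, -0.5, -3.6]
width: 0.27
finger_force: 30.0
[-0.0022474   0.00063829  0.10012282] [-0.30484342 -0.45350296 -3.6310796 ] (array([0.0037, 0.015 , 0.0008]), array([-0.0006,  0.0002, -0.0001]))
[319.70659771 194.42067506] [316.9708592  204.14372182]
```

View pics/m4.png

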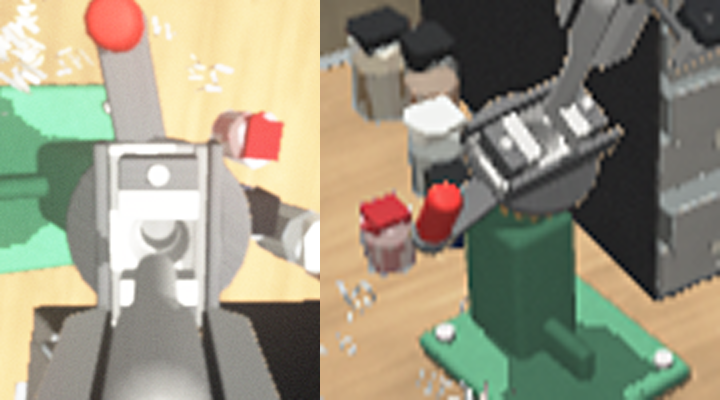

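```bash
python3 -m crank '[[[0.004,0.01,0.1,0,0,0,0],[0.004,0.01,0.2,0,0,0,0],[0.004,0.01,0.3,0,0,0,0],[0.004,0.01,0.36,0,0,0,0],[0.004,0.01,0.36,0,0,0,0],[0.004,0.01,0.36,0,0,0,0]]]' 30
python3 - <<'E'
from h import *
s,p,Q=tool();print(inc(p),B.T@s["wrist_force"],B.T@s["moment"],s["width"])
E
```

```text
t: 6.35
tcp_pos: [0.5539, 0.0335, 0.2544]
tcp_rot: [2.689, 0.0, 1.706]
wrist_force: [1.1, 0.1, -3.6]
width: 0.272
finger_force: 30.0
[-5.79938212e-05  1.87884743e-03  4.62207868e-02] [-0.57311384 -0.05288693 -3.70933929] [-0.02461778  0.68139006 -0.02393892] 0.27210893957099397
```

```bash
python3 -m crank '[[[0,0,0.04,0,0,0,0],[0,0,0.08,0,0,0,0],[0,0,0.12,0,0,0,0],[0,0,0.12,0,0,0,0],[0,0,0.12,0,0,0,0]]]' 30
python3 - <<'E'
from h import *
s,p,Q=tool();print(inc(p),B.T@s["wrist_force"],B.T@s["moment"],s["width"])
E
```

```text
t: 6.85
tcp_pos: [0.5615, 0.0346, 0.2375]
tcp_rot: [2.69, 0.0, 1.706]
wrist_force: [0.1, -0.4, -4.5]
width: 0.27
finger_force: 30.0
[-0.00055773  0.00192723  0.02762836] [-1.98354412 -0.43713602 -4.07609051] [-0.25175515  0.91200493 -0.04198033] 0.2697709888951099
```

```bash
python3 -m crank '[[[0,0,0.02,0,0,0,0],[0,0,0.04,0,0,0,0],[0,0,0.055,0,0,0,0],[0,0,0.055,0,0,0,0],[0,0,0.055,0,0,0,0]]]' 30
python3 - <<'E'
from h import *
s,p,Q=tool();print(inc(p),B.T@s["wrist_force"],B.T@s["moment"],s["width"])
E
```

```text
t: 7.35
tcp_pos: [0.565, 0.035, 0.2305]
tcp_rot: [2.689, 0.001, 1.706]
wrist_force: [-4.1, -0.8, -0.1]
width: 0.266
finger_force: 30.0
[-0.00043785  0.00182654  0.01983396] [-3.82119414 -0.19841398  1.77132401] [-0.2200179   1.25499889  0.06052606] 0.266221122089138
```

```bash
python3 -m crank '[[[0,0,0.01,0,0,0,0],[0,0,0.02,0,0,0,0],[0,0,0.02,0,0,0,0]]]' 30
python3 - <<'E'
from h import *
s,p,Q=tool();print(inc(p),B.T@s["wrist_force"],B.T@s["moment"],s["width"])
E
```

```text
t: 7.65
tcp_pos: [0.5656, 0.0348, 0.2299]
tcp_rot: [2.688, 0.003, 1.705]
wrist_force: [-22.0, -2.9, 28.1]
width: 0.272
finger_force: 30.1
[-0.00029487  0.00160673  0.01903945] [-7.5944162   0.06739733 34.94796959] [-0.08849724  2.57365139  0.01601516] 0.27176874893886993
```

```bash
python3 -m crank '[[[0,0,-0.02,0,0,0,0],[0,0,-0.02,0,0,0,0.5],[0,0,-0.02,0,0,0,0.5],[0,0,-0.02,0,0,0,0.5],[0,0,-0.02,0,0,0,0.5],[0,0,-0.02,0,0,0,0.5]]]' 30
python3 - <<'E'
from h import *
s,p,Q=tool();print(inc(p),B.T@s["wrist_force"],s["width"],s["finger_force"])
m=bot.camera_model("wrist");im=bot.capture("wrist");np.save("w5.npy",np.array(m["extrinsics"]));cv2.imwrite("pics/w5.png",im)
print(goto(at(0,.0018,.11),Rt),s["qpos"])
h=cv2.cvtColor(im,cv2.COLOR_BGR2HSV);k=((h[...,1]>140)&((h[...,0]<8)|(h[...,0]>172))).astype(np.uint8)
n,l,st,c=cv2.connectedComponentsWithStats(k)
for i in range(1,n):
    if st[i][4]>80:print(st[i],c[i])
for t in (.2,.4,.5,.6,.62,.7,.8):
    a=2.395-t;print(t,proj("wrist",at(.095*np.cos(a),.095*np.sin(a),.0175),m),proj("wrist",at(.095*np.cos(a),.095*np.sin(a),-.0295),m))
E
```

```text
t: 8.25
tcp_pos: [0.5657, 0.0354, 0.2305]
tcp_rot: [2.689, -0.0, 1.706]
wrist_force: [-1.2, 0.2, -0.7]
width: 0.502
finger_force: 0.3
[0.00014519 0.00210392 0.01947515] [-1.37957782  0.38993292 -0.15468183] 0.5021162138628108 0.3396482637617737
(array([-0.0018, -0.0008, -0.6033]), array([-0.0003, -0.0001,  0.0002])) [ 0.20062659  0.32168345 -0.38935515  2.16857436  0.52180914  0.24974681
 -0.48716483]
[ 262   51   43   45 1469] [283.34513274  73.14771954]
[366 132  25  28 487] [378.25462012 146.65092402]
0.2 [210.16425575 104.3779273 ] [232.33573715 104.27488268]
0.4 [240.39663976  85.4105203 ] [256.53747706  89.24507325]
0.5 [257.17213668  78.34442213] [269.88126059  83.66803705]
0.6 [274.77029311  73.06492071] [283.8375699   79.50893323]
0.62 [278.36788294  72.23235916] [286.68672504  78.85366744]
0.7 [292.95178792  69.66729019] [298.22679672  76.83589297]
0.8 [311.46244869  68.21377361] [312.85965064  75.69324877]
```

```bash
python3 -m crank '[[[0,0,0,0,0,0,0.55],[0,0,-0.03,0,0,0,0.55],[0,0,-0.15,0,0,0,0.55],[0,0,-0.35,0,0,0,0.55],[0,0,-0.48,0,0,0,0.55],[0,0,-0.48,0,0,0,0.55]]]' 30
cat >> h.py <<'E'
Rk=Rt*R.from_euler("x",9,degrees=True)   # knob tool orientation, 17 deg lean
def knob(l,z=.003,r=.095): # TCP for grasp point on knob axis at lever angle l
    a=2.395-l;return at(r*np.cos(a),r*np.sin(a),z)+.019*Rk.apply([0,0,1])
E
python3 - <<'E'
from h import *
s,p,Q=tool();print(inc(p),B.T@s["wrist_force"],s["width"],s["finger_force"],s["qpos"])
print(goto(knob(.63,.065),Rk),goto(knob(.63),Rk))
im=bot.capture("wrist");im2=bot.capture("scene");cv2.imwrite("pics/w6.png",im)
cv2.imwrite("pics/m5.png",np.hstack([cv2.resize(im[:270,220:440],(326,400)),cv2.resize(im2[160:260,240:340],None,fx=4,fy=4,interpolation=cv2.INTER_CUBIC)]))
E
```

```text
t: 8.9
tcp_pos: [0.5351, 0.031, 0.2982]
tcp_rot: [2.684, 0.001, 1.705]
wrist_force: [0.6, 1.3, -0.4]
width: 0.554
finger_force: 0.0
[0.00206967 0.00183363 0.0938544 ] [ 0.46299053  1.20126078 -0.69527653] 0.5544625106553678 0.0 [ 0.43420222  0.18492067 -0.6253282   2.13451783  0.30180202  0.41262212
 -0.27290791]
(array([ 0.6097, -0.1567,  0.316 ]), array([0.0513, 0.0004, 0.0002])) (array([ 0.6103, -0.1584,  0.7294]), array([0.0513, 0.0004, 0.0002]))
```

View pics/m5.png

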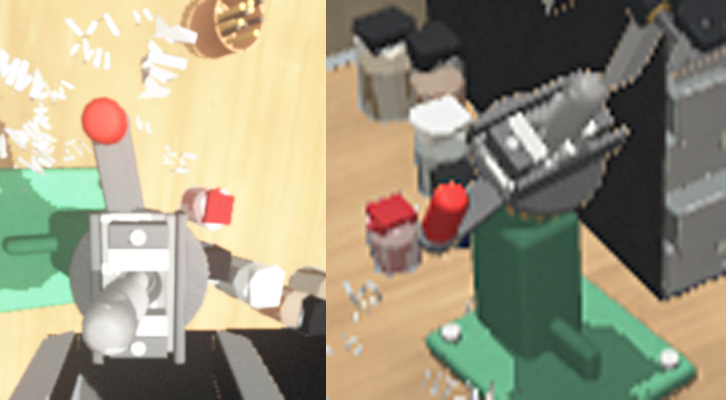

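Stake stands in the collet, released; knob clear at its left. Moving to the knob.

```bash
python3 -m crank '[[[0.15,-0.05,0,0.02,0,0,0.55],[0.35,-0.1,0.05,0.04,0,0,0.55],[0.52,-0.14,0.15,0.051,0,0,0.55],[0.61,-0.157,0.3,0.051,0,0,0.55],[0.61,-0.157,0.316,0.051,0,0,0.55],[0.61,-0.157,0.316,0.051,0,0,0.55]]]' 30
python3 - <<'E'
from h import *
s,p,Q=tool();print(inc(p),B.T@s["wrist_force"],s["qpos"])
print(goto(knob(.63),Rk))
m=bot.camera_model("wrist");im=bot.capture("wrist");cv2.imwrite("pics/w7.png",im)
h=cv2.cvtColor(im,cv2.COLOR_BGR2HSV);k=((h[...,1]>140)&((h[...,0]<8)|(h[...,0]>172))).astype(np.uint8)
n,l,st,c=cv2.connectedComponentsWithStats(k)
for i in range(1,n):
    if st[i][4]>80:print(st[i],c[i])
for t in (.55,.63,.7):
    a=2.395-t;print(t,proj("wrist",at(.095*np.cos(a),.095*np.sin(a),.0175),m),proj("wrist",at(.095*np.cos(a),.095*np.sin(a),-.0295),m))
E
```

```text
t: 9.6
tcp_pos: [0.5206, 0.1214, 0.2408]
tcp_rot: [2.853, 0.001, 1.707]
wrist_force: [-0.4, 0.4, 0.6]
width: 0.552
finger_force: 0.0
[-0.02509322  0.09337582  0.0432951 ] [-0.00856437  0.48420002  0.72446388] [ 0.10937748  0.32437338 -0.55427271  2.06335943  0.46665656  0.56407672
 -0.62851746]
(array([-0.0012,  0.0895,  0.3843]), array([-0.0024,  0.0001,  0.0007]))
[ 320  192   35   44 1177] [337.76380629 213.6202209 ]
[413 200  25  27 470] [424.93829787 214.83829787]
0.55 [322.22579721 226.38861487] [331.28261461 205.51219998]
0.63 [333.52892759 224.50336957] [340.70570339 203.82080962]
0.7 [343.69414643 223.55620176] [349.15704058 202.93302775]
```

```bash
python3 -m crank '[[[0,0.05,0.1,0,0,0,0.55],[0,0.09,0.25,0,0,0,0.55],[0,0.09,0.36,0,0,0,0.55],[0,0.09,0.384,0,0,0,0.55],[0,0.09,0.384,0,0,0,0.4],[0,0.09,0.384,0,0,0,0],[0,0.09,0.384,0,0,0,0],[0,0.09,0.384,0,0,0,0],[0,0.09,0.384,0,0,0,0]]]' 15
cat > k.py <<'E'
from h import *
import sys
s,p,Q=tool();g=inc(p-.019*Q.apply([0,0,1]));a=np.arctan2(g[1],g[0]);l=2.395-a
f=B.T@s["wrist_force"];tg=np.array([np.sin(a),-np.cos(a),0]) # clockwise tangent
print("t %.2f lever %.3f r %.4f z %.4f width %.1fmm ff %.1f"%(s["t"],l,np.hypot(*g[:2]),g[2],s["width"]*94,s["finger_force"]),"tangF(resist) %.2f"%-(f@tg),"f",f.round(1),"q6 %.2f"%s["qpos"][5])
for t in map(float,sys.argv[1:]): print(t,(Q.inv().apply(knob(t)-knob(l,g[2],np.hypot(*g[:2])))/.15).round(3))
E
python3 k.py .5 .6 .7 .8 .9 1.0 1.1 1.2 1.3
```

```text
t: 10.55
tcp_pos: [0.5506, 0.1254, 0.1917]
tcp_rot: [2.848, 0.001, 1.706]
wrist_force: [-3.5, -0.3, 3.7]
width: 0.262
finger_force: 14.8
t 10.55 lever 0.651 r 0.0948 z 0.0047 width 24.6mm ff 14.8 tangF(resist) 1.46 f [-1.5  0.2  4.9] q6 0.47
0.5 [-0.022 -0.09   0.026]
0.6 [-0.005 -0.03   0.016]
0.7 [0.006 0.032 0.006]
0.8 [ 0.011  0.094 -0.004]
0.9 [ 0.009  0.157 -0.014]
1.0 [ 0.001  0.219 -0.024]
1.1 [-0.013  0.28  -0.034]
1.2 [-0.033  0.339 -0.044]
1.3 [-0.06   0.396 -0.053]
```

```bash
python3 -m crank '[[[0.006,0.032,-0.005,0,0,0,0],[0.011,0.094,-0.015,0,0,0,0],[0.009,0.157,-0.025,0,0,0,0],[0.001,0.219,-0.035,0,0,0,0],[-0.013,0.28,-0.045,0,0,0,0]]]' 25
python3 k.py
python3 -m crank '[[[-0.01,0.03,-0.005,0,0,0,0],[-0.02,0.06,-0.01,0,0,0,0],[-0.025,0.07,-0.012,0,0,0,0],[-0.025,0.07,-0.012,0,0,0,0]]]' 25
python3 k.py 1.1 1.0 .9 .8 .7 .6 .5 .4 .3 .2 .1 .05
```

```text
t: 11.05
tcp_pos: [0.5854, 0.1287, 0.2086]
tcp_rot: [2.856, 0.002, 1.707]
wrist_force: [-10.5, -1.5, 6.1]
width: 0.259
finger_force: 24.8
t 11.05 lever 1.065 r 0.0947 z 0.0045 width 24.4mm ff 24.8 tangF(resist) 6.61 f [-6.8 -0.1 10.2] q6 0.56
t: 11.45
tcp_pos: [0.5961, 0.1265, 0.2136]
tcp_rot: [2.854, 0.001, 1.706]
wrist_force: [-9.5, 0.1, 6.4]
width: 0.257
finger_force: 24.7
t 11.45 lever 1.191 r 0.0947 z 0.0045 width 24.2mm ff 24.7 tangF(resist) 5.76 f [-5.6  1.4  9.9] q6 0.58
1.1 [ 0.02  -0.052  0.019]
1.0 [ 0.035 -0.113  0.029]
0.9 [ 0.043 -0.174  0.039]
0.8 [ 0.044 -0.237  0.05 ]
0.7 [ 0.04  -0.299  0.06 ]
0.6 [ 0.029 -0.361  0.071]
0.5 [ 0.012 -0.421  0.081]
0.4 [-0.011 -0.479  0.091]
0.3 [-0.04  -0.534  0.1  ]
0.2 [-0.074 -0.587  0.109]
0.1 [-0.114 -0.636  0.117]
0.05 [-0.135 -0.659  0.121]
```

```bash
python3 -m crank '[[[0.02,-0.052,0.009,0,0,0,0],[0.035,-0.113,0.019,0,0,0,0],[0.043,-0.174,0.029,0,0,0,0],[0.044,-0.237,0.04,0,0,0,0],[0.04,-0.3,0.05,0,0,0,0],[0.029,-0.361,0.061,0,0,0,0],[0.012,-0.421,0.071,0,0,0,0],[-0.011,-0.479,0.081,0,0,0,0],[-0.04,-0.534,0.09,0,0,0,0],[-0.074,-0.587,0.099,0,0,0,0],[-0.11,-0.632,0.106,0,0,0,0],[-0.12,-0.64,0.108,0,0,0,0]]]' 25
python3 k.py .2 .3 .4 .5 .6 .7 .8 .9 1.0 1.1 1.2
```

```text
t: 12.65
tcp_pos: [0.5134, 0.0988, 0.1717]
tcp_rot: [2.849, -0.002, 1.709]
wrist_force: [-10.2, 4.3, 11.9]
width: 0.261
finger_force: 24.9
t 12.65 lever 0.116 r 0.0946 z 0.0044 width 24.6mm ff 24.9 tangF(resist) -1.16 f [-3.3  5.7 14.9] q6 0.35
0.2 [0.034 0.041 0.003]
0.3 [ 0.069  0.094 -0.006]
0.4 [ 0.097  0.149 -0.015]
0.5 [ 0.12   0.208 -0.024]
0.6 [ 0.137  0.268 -0.034]
0.7 [ 0.148  0.329 -0.044]
0.8 [ 0.153  0.392 -0.054]
0.9 [ 0.151  0.454 -0.064]
1.0 [ 0.143  0.516 -0.074]
1.1 [ 0.128  0.577 -0.084]
1.2 [ 0.108  0.636 -0.094]
```

```bash
python3 -m crank '[[[0.034,0.041,-0.012,0,0,0,0],[0.069,0.094,-0.022,0,0,0,0],[0.097,0.149,-0.032,0,0,0,0],[0.12,0.208,-0.042,0,0,0,0],[0.137,0.268,-0.052,0,0,0,0],[0.148,0.329,-0.062,0,0,0,0],[0.15,0.36,-0.067,0,0,0,0]]]' 25
python3 k.py .8 .85 .9 .95 1.0 1.1 1.2
```

```text
t: 13.35
tcp_pos: [0.557, 0.127, 0.195]
tcp_rot: [2.855, -0.0, 1.708]
wrist_force: [-9.8, 1.3, 1.8]
width: 0.261
finger_force: 24.6
t 13.35 lever 0.729 r 0.0944 z 0.0047 width 24.5mm ff 24.6 tangF(resist) 7.53 f [-7.8  2.6  5.8] q6 0.50
0.8 [0.006 0.046 0.004]
0.85 [ 0.006  0.077 -0.001]
0.9 [ 0.004  0.108 -0.007]
0.95 [ 0.001  0.139 -0.012]
1.0 [-0.004  0.17  -0.017]
1.1 [-0.018  0.231 -0.028]
1.2 [-0.038  0.29  -0.038]
```

```bash
python3 -m crank '[[[0.006,0.03,-0.008,0,0,0,0],[0.006,0.06,-0.013,0,0,0,0],[0.005,0.092,-0.018,0,0,0,0]]]' 25 >/dev/null
python3 k.py
python3 -m crank '[[[-0.003,0.03,-0.005,0,0,0,0],[-0.006,0.06,-0.01,0,0,0,0],[-0.012,0.09,-0.016,0,0,0,0]]]' 25 >/dev/null
python3 k.py 1.1 1.15 1.2 1.25
```

```text
t 13.65 lever 0.872 r 0.0945 z 0.0048 width 24.4mm ff 24.5 tangF(resist) 7.63 f [-7.5  3.   1.6] q6 0.53
t 13.95 lever 1.021 r 0.0945 z 0.0049 width 24.5mm ff 24.4 tangF(resist) 6.59 f [-6.1  3.3 -0.6] q6 0.56
1.1 [-0.008  0.051  0.004]
1.15 [-0.018  0.081 -0.001]
1.2 [-0.029  0.11  -0.006]
1.25 [-0.041  0.139 -0.011]
```

Still open jaws; finish the stroke, then return.

```bash
python3 -m crank '[[[-0.006,0.035,-0.005,0,0,0,0],[-0.014,0.06,-0.01,0,0,0,0],[-0.025,0.095,-0.015,0,0,0,0]]]' 25 >/dev/null
python3 k.py 1.1 1.0 .9 .8 .7 .6 .5 .4 .3 .2 .1 .05
```

```text
t 14.25 lever 1.175 r 0.0946 z 0.0048 width 24.8mm ff 24.5 tangF(resist) 7.35 f [-6.9  2.7  1.4] q6 0.59
1.1 [ 0.017 -0.041  0.019]
1.0 [ 0.032 -0.102  0.03 ]
0.9 [ 0.04  -0.164  0.04 ]
0.8 [ 0.041 -0.226  0.051]
0.7 [ 0.037 -0.289  0.062]
0.6 [ 0.026 -0.35   0.072]
0.5 [ 0.009 -0.41   0.082]
0.4 [-0.014 -0.468  0.092]
0.3 [-0.043 -0.524  0.102]
0.2 [-0.077 -0.576  0.11 ]
0.1 [-0.117 -0.625  0.119]
0.05 [-0.138 -0.648  0.123]
```

```bash
python3 -m crank '[[[0.017,-0.041,0.007,0,0,0,0],[0.032,-0.102,0.018,0,0,0,0],[0.04,-0.164,0.028,0,0,0,0],[0.041,-0.226,0.039,0,0,0,0],[0.037,-0.289,0.05,0,0,0,0],[0.026,-0.35,0.06,0,0,0,0],[0.009,-0.41,0.07,0,0,0,0],[-0.014,-0.468,0.08,0,0,0,0],[-0.043,-0.524,0.09,0,0,0,0],[-0.077,-0.576,0.098,0,0,0,0],[-0.117,-0.625,0.107,0,0,0,0],[-0.128,-0.637,0.109,0,0,0,0]]]' 25 >/dev/null
python3 k.py .2 .3 .4 .5 .6 .7 .8 .9 1.0 1.1 1.2
```

```text
t 15.45 lever 0.067 r 0.0945 z 0.0049 width 24.6mm ff 24.6 tangF(resist) -1.05 f [-3.8  5.6  2.3] q6 0.36
0.2 [0.056 0.064 0.002]
0.3 [ 0.09   0.116 -0.007]
0.4 [ 0.119  0.172 -0.016]
0.5 [ 0.142  0.23  -0.026]
0.6 [ 0.159  0.29  -0.036]
0.7 [ 0.17   0.352 -0.047]
0.8 [ 0.174  0.414 -0.057]
0.9 [ 0.172  0.476 -0.068]
1.0 [ 0.164  0.538 -0.078]
1.1 [ 0.15   0.599 -0.088]
1.2 [ 0.13   0.658 -0.098]
```

Third stroke, in short steps, watching the force.

```bash
python3 -m crank '[[[0.03,0.03,-0.006,0,0,0,0],[0.056,0.064,-0.01,0,0,0,0],[0.09,0.116,-0.019,0,0,0,0]]]' 25 >/dev/null
python3 k.py
python3 -m crank '[[[0.015,0.028,-0.005,0,0,0,0],[0.029,0.056,-0.009,0,0,0,0]]]' 25 >/dev/null
python3 k.py .5 .6 .7 .8
```

```text
t 15.75 lever 0.239 r 0.0945 z 0.0048 width 24.5mm ff 24.8 tangF(resist) 9.13 f [-11.4   0.6   3.8] q6 0.41
t 15.95 lever 0.349 r 0.0945 z 0.0047 width 24.3mm ff 24.9 tangF(resist) 9.33 f [-11.3   1.6   6.2] q6 0.43
0.5 [ 0.04   0.087 -0.004]
0.6 [ 0.057  0.147 -0.015]
0.7 [ 0.068  0.209 -0.026]
0.8 [ 0.073  0.271 -0.037]
```

```bash
python3 -m crank '[[[0.014,0.028,-0.005,0,0,0,0],[0.025,0.056,-0.009,0,0,0,0]]]' 25 >/dev/null
python3 k.py
python3 -m crank '[[[0,0,0,0,0,0,0],[0,0,0,0,0,0,0]]]' 25 >/dev/null
python3 k.py .5 .6 .7 .8
```

```text
t 16.15 lever 0.446 r 0.0945 z 0.0046 width 24.4mm ff 24.9 tangF(resist) 10.32 f [-11.7   1.5   7. ] q6 0.45
t 16.35 lever 0.458 r 0.0945 z 0.0047 width 24.3mm ff 24.8 tangF(resist) 8.73 f [-9.9  1.4  6.3] q6 0.45
0.5 [0.012 0.026 0.007]
0.6 [ 0.029  0.086 -0.004]
0.7 [ 0.04   0.147 -0.015]
0.8 [ 0.045  0.209 -0.026]
```

```bash
python3 -m crank '[[[0.007,0.025,-0.004,0,0,0,0],[0.012,0.05,-0.009,0,0,0,0]]]' 25 >/dev/null
python3 k.py
python3 -m crank '[[[0,0,0,0,0,0,0],[0,0,0,0,0,0,0]]]' 25 >/dev/null
python3 k.py .6 .7
```

```text
t 16.55 lever 0.529 r 0.0944 z 0.0048 width 24.3mm ff 24.8 tangF(resist) 10.41 f [-12.2   4.2   4.4] q6 0.47
t 16.75 lever 0.539 r 0.0944 z 0.0047 width 24.3mm ff 24.8 tangF(resist) 8.73 f [-10.    2.9   4.8] q6 0.47
0.6 [0.014 0.038 0.005]
0.7 [ 0.025  0.099 -0.006]
```

```bash
python3 -m crank '[[[0.007,0.025,-0.004,0,0,0,0],[0.011,0.055,-0.009,0,0,0,0]]]' 25 >/dev/null
python3 k.py
python3 -m crank '[[[0,0,0,0,0,0,0],[0,0,0,0,0,0,0]]]' 25 >/dev/null
python3 k.py .7 .8
python3 - <<'E'
from h import *
im=bot.capture("wrist");s=bot.capture("scene");cv2.imwrite("pics/w9.png",im);cv2.imwrite("pics/s9.png",s)
cv2.imwrite("pics/m6.png",np.hstack([cv2.resize(im[150:400,180:500],(512,400)),cv2.resize(s[185:245,260:310],(288,400),interpolation=cv2.INTER_CUBIC)]))
E
```

```text
t 16.95 lever 0.617 r 0.0944 z 0.0047 width 24.5mm ff 24.8 tangF(resist) 10.37 f [-11.6   4.7   5.1] q6 0.49
t 17.15 lever 0.630 r 0.0944 z 0.0047 width 24.5mm ff 24.8 tangF(resist) 9.28 f [-10.2   4.    4.9] q6 0.49
0.7 [0.011 0.044 0.004]
0.8 [ 0.015  0.107 -0.007]
```

View pics/m6.png

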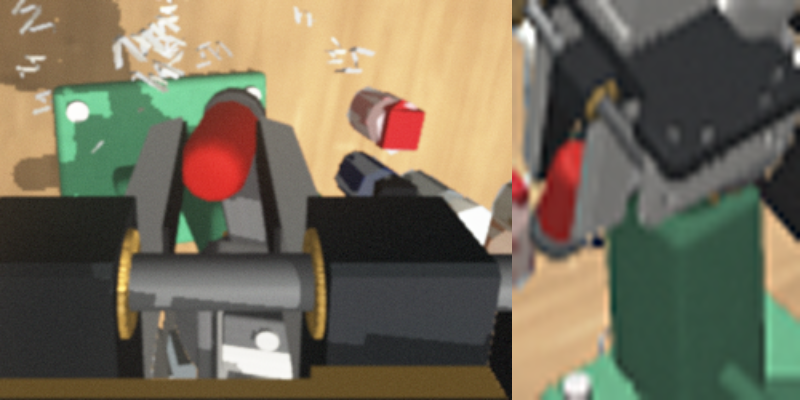

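```bash
python3 -m crank '[[[0.004,0.03,-0.004,0,0,0,0],[0.006,0.063,-0.009,0,0,0,0]]]' 25 >/dev/null
python3 k.py
python3 -m crank '[[[0,0,0,0,0,0,0],[0,0,0,0,0,0,0]]]' 25 >/dev/null
python3 k.py .7 .8
```

```text
t 17.45 lever 0.720 r 0.0944 z 0.0046 width 24.6mm ff 24.9 tangF(resist) 11.21 f [-11.8   4.9   7.6] q6 0.51
t 17.65 lever 0.733 r 0.0944 z 0.0046 width 24.5mm ff 24.8 tangF(resist) 9.94 f [-10.3   3.9   6.9] q6 0.51
0.7 [ 0.002 -0.019  0.014]
0.8 [0.006 0.043 0.003]
```

Stiffened clearly (11.2 N against 7.5 N at the same angle): run the lever loose back.

```bash
python3 k.py .6 .5 .4 .3 .2 .1 .05 .02 0|tail -9
```

```text
0.6 [-0.009 -0.081  0.025]
0.5 [-0.026 -0.141  0.036]
0.4 [-0.049 -0.199  0.046]
0.3 [-0.078 -0.254  0.056]
0.2 [-0.112 -0.307  0.066]
0.1 [-0.152 -0.355  0.074]
0.05 [-0.173 -0.378  0.078]
0.02 [-0.187 -0.391  0.081]
0.0 [-0.196 -0.4    0.082]
```

```bash
python3 -m crank '[[[0.002,-0.03,0.005,0,0,0,0],[-0.009,-0.081,0.014,0,0,0,0],[-0.026,-0.141,0.025,0,0,0,0],[-0.049,-0.199,0.035,0,0,0,0],[-0.078,-0.254,0.045,0,0,0,0],[-0.112,-0.307,0.055,0,0,0,0],[-0.152,-0.355,0.063,0,0,0,0],[-0.173,-0.378,0.067,0,0,0,0],[-0.195,-0.4,0.071,0,0,0,0],[-0.195,-0.4,0.071,0,0,0,0]]]' 25 >/dev/null
python3 k.py .1 .05 0
```

```text
t 18.65 lever 0.037 r 0.0944 z 0.0045 width 23.8mm ff 24.9 tangF(resist) -0.63 f [-7.7  8.5 13.5] q6 0.35
0.1 [0.03  0.028 0.005]
0.05 [0.009 0.005 0.009]
0.0 [-0.014 -0.017  0.013]
```

```bash
python3 -m crank '[[[-0.012,-0.016,-0.005,0,0,0,0],[-0.015,-0.02,-0.005,0,0,0,0],[-0.015,-0.02,-0.005,0,0,0,0]]]' 25 >/dev/null
python3 k.py
python3 -m crank '[[[0,0,0,0,0,0,0.3],[0,0,0,0,0,0,0.5],[0,0,0,0,0,0,0.5],[0,0,0,0,0,0,0.5],[0,0,-0.1,0,0,0,0.5],[0,0,-0.3,0,0,0,0.5],[0,0,-0.5,0,0,0,0.5],[0,0,-0.75,0,0,0,0.5],[0,0,-0.9,0,0,0,0.5],[0,0,-0.9,0,0,0,0.5]]]' 25
python3 - <<'E'
from h import *
s,p,Q=tool();print(inc(p),s["wrist_force"])
m=bot.camera_model("wrist");im=bot.capture("wrist");cv2.imwrite("pics/w10.png",im)
h=cv2.cvtColor(im,cv2.COLOR_BGR2HSV);k=((h[...,1]>140)&((h[...,0]<8)|(h[...,0]>172))).astype(np.uint8)
n,l,st,c=cv2.connectedComponentsWithStats(k)
for i in range(1,n):
    if st[i][4]>80:print(st[i],c[i])
for t in (0,.1,.2):
    a=2.395-t;print(t,proj("wrist",at(.095*np.cos(a),.095*np.sin(a),.0175),m),proj("wrist",at(.095*np.cos(a),.095*np.sin(a),-.0295),m))
# view from over the collet
print(goto(at(-.0,-.05,.14),Rt))
E
```

```text
t 18.95 lever 0.002 r 0.0944 z 0.0049 width 24.2mm ff 24.5 tangF(resist) -0.36 f [-7.3  7.2  1.1] q6 0.35
t: 19.95
tcp_pos: [0.475, 0.0839, 0.3034]
tcp_rot: [2.843, 0.002, 1.704]
wrist_force: [1.2, -0.9, 0.5]
width: 0.5
finger_force: 0.0
[-0.04284432  0.06234312  0.12154445] [ 1.20905621 -0.94445875  0.5103092 ]
[296 167  29  31 633] [310.07898894 181.99526066]
[419 167  21  23 339] [429.40412979 179.15044248]
0 [305.1279006  189.21885372] [313.93630653 177.88015093]
0.1 [312.66754888 182.16045907] [320.54666708 171.66676237]
0.2 [321.06524913 175.79520753] [327.88333715 166.07017679]
(array([-0.7463,  0.2712, -0.1753]), array([-0.0503,  0.0006, -0.0002]))
```

Lever is at its stop. A numeric check of the jaw closing via the screw spacing (65.5 mm before).

```bash
python3 -m crank '[[[-0.1,0.03,-0.1,-0.01,0,0,0.5],[-0.3,0.1,-0.17,-0.03,0,0,0.5],[-0.5,0.2,-0.175,-0.05,0,0,0.5],[-0.7,0.27,-0.175,-0.05,0,0,0.5],[-0.746,0.271,-0.175,-0.05,0,0,0.5],[-0.746,0.271,-0.175,-0.05,0,0,0.5],[-0.746,0.271,-0.175,-0.05,0,0,0.5]]]' 25 >/dev/null
python3 - <<'E'
from h import *
s,p,Q=tool();print(inc(p),s["wrist_force"])
m=bot.camera_model("wrist");im=bot.capture("wrist");cv2.imwrite("pics/w11.png",im)
for y in(.0327,.0267,-.0267,-.0327):print(y,proj("wrist",at(0,y,.002),m))
u,v=map(int,proj("wrist",M,m))
for t in(210,225,240):print(t,[b for b in blobs(im,(u-30,v-50,u+30,v+50),t,30,900)])
g=cv2.cvtColor(im,cv2.COLOR_BGR2GRAY)
for du in(0,13): print(g[v-46:v+46:2,u+du].tolist())
E
```

```text
[-0.00211543 -0.04804453  0.13796568] [-0.04600812  0.25302174 -0.13836767]
0.0327 [320.29742285  97.79482022]
0.0267 [320.27865077 104.63552451]
-0.0267 [320.11953446 162.6188538 ]
-0.0327 [320.10250343 168.82510551]
210 []
225 [([319.35, 160.77], [9.5, 9.75, 72.9375])]
240 [([313.49, 92.61], [38.25, 17.5, 434.0625]), ([319.46, 106.4], [9.5, 10.0, 73.1875]), ([321.59, 118.49], [40.75, 13.75, 427.0625]), ([319.3, 160.81], [8.75, 8.75, 60.8125]), ([311.85, 170.6], [31.75, 14.0, 238.125])]
[254, 255, 255, 255, 255, 251, 196, 253, 255, 255, 255, 255, 227, 255, 255, 255, 255, 255, 252, 230, 236, 240, 243, 244, 244, 246, 246, 245, 240, 249, 255, 255, 255, 252, 228, 255, 255, 255, 255, 209, 254, 255, 255, 245, 234, 235]
[227, 242, 244, 241, 243, 230, 199, 210, 205, 204, 206, 205, 221, 255, 255, 255, 255, 255, 255, 248, 184, 173, 162, 174, 183, 213, 200, 247, 255, 255, 255, 255, 255, 254, 201, 201, 200, 197, 199, 195, 223, 237, 235, 223, 236, 239]
```

```bash
python3 -c "
from cell import bot
print(bot.hand_in())"
```

```text
the job is handed in; nothing more can be done
None
```

The steel stake stands home in the collet with the jaws closed on it, the lever is back at its anticlockwise stop, the robot is clear of everything, and I handed the job in at about 21 s; it returned no verdict, and I read the grip from the lever force (11.2 N against 7.5 N before) and the jaw travel, not from a jaw-force reading.

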